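# Make up two grinding-wheel stacks on their spindle stands

### The arm

A 6-joint arm with a two-finger parallel gripper is mounted at the origin on the work surface. World frame = base frame: x ahead of the robot, y to its left, z up, the work surface at z = 0. Lengths are in m, angles in rad, forces in N, time in s.
With the tool pointing down it reaches from about 0.3 to 0.825 m from the base axis. Payload 5.4 kg.
Tool frame: the origin (TCP) lies midway between the tips of the shut fingers; the grasp point (between the pads) lies 19 mm behind it (bot.tcp_to_grasp is the distance from the TCP to the grasp point, in m); z points along the fingers, y is the direction in which the jaws open and shut (so a half turn about z gives the same grasp; the last joint's range is limited). The gripper opens to 92 mm and grips with 3 to 60 N. Pads are 20 mm wide; open, the fingers measure 128 mm over their backs; the gripper's body (75 mm by 189 mm) begins 69 mm behind the grasp point.
Start: joints at [0.988, 0.158, 1.597, -0, 1.386, -0.21], TCP at [0.209, 0.535, 0.215] pointing down, gripper open.
Joint ranges: [-2.91, 2.91], [-0.94, 2.29], [0.18, 2.7], [-1.29, 4.43], [0.17, 2.64], [-3, 3]. Speed limits (rad/s): [2.57, 2.57, 3.14, 3.14, 3.14, 3.14].

### API

Orientations are given as a unit quaternion [w, x, y, z].
In Python, from bench import bot gives the robot as it stands. The module is installed in compiled form; this text tells all that it offers.
- The arm moves only by the shell command python3 -m handwheel 'ROWS'. ROWS is JSON, a list that holds one entry, the list of rows, each a list of 7 numbers: the opening, from 0 (shut) to 1 (fully open), then the shift along the tool's x, y, z in mm, then the turn, a rotation vector about the tool's x, y, z in rad. A call has exactly 8 rows; each row is the pose to reach, as a shift and turn from the pose commanded when the call began, along the tool's axes at that moment; what a row does not reach only later rows make up. A row lasts 1/10 s, in which the tool goes at most 50 mm and 8.59 degrees, less where a joint would pass 70% of its speed; a pose out of reach is approached as far as the arm can. A call with a gripper value outside its range is refused whole. The fingers move at their own pace and stop on an object; the grip force is fixed at half the most. Time passes only in rows, so rows that repeat a pose let the fingers close, or fill a call up. It gives the time, the measured TCP pose, the force and the opening at its end, in the units of the state.
- bot.sense(): the state, without advancing time (a new reading comes with each control period).
- bot.get_image(name): name is "side" or "top" or "wrist"; returns (picture, depth): 420x560x3 uint8, red, green, blue; 420x560 float32, m along the optical axis (not along the pixel's ray), 0 where there is no reading.
- bot.camera_model(name): a dict with "vertical_fov" (degrees; the focal length in pixels is half the picture's height over the tangent of half this angle, whatever the lens; pixels are square), "cx", "cy" (the principal point, pixels), "k1" (the pictures are not rectified: a ray, as slopes to the right and down, at radius r is drawn at 1 + k1 r^2 times it, then the intrinsics apply), "R" (3x3) and "t" (3): a world point X has camera coordinates R X + t; the wrist camera has in their place "mount" (4x4, takes a point from camera to tool coordinates, whose origin is the TCP and whose axes are the flange's). Camera axes: x right, y down, z forward; pixel columns grow to the right and rows downward; lengths in m; the calibration is good to about 2 mm. A picture is of the moment at which its call begins: read the wrist's pose just before it. camera_model takes no time and is no camera call.
- bot.job_done(): hands the job in, once; it reports no verdict.
The state is a dict: "t": time; "qpos": joint angles; "dq": joint speeds; "joint_efforts": joint torques, N m; "position": TCP position; "ee_rot": TCP orientation; "wrist_force": force on the tool from outside, world axes, zero at the start; "torque": the same for the moment, N m; "gripper_width": opening from 0.0 (shut) to 1.0 (fully open).
Only numpy, scipy, OpenCV 4.12 (cv2) and the standard library are available. Lean on these libraries where they do the work, as an engineer would, in place of code of your own. Each camera call takes 0.05 s, during which the arm holds its last target. There are 200 camera calls.

### The job

Make up the wheel stacks on the two spindle stands: on the blue stand put the brown wheel first, then the black spacer, then the white wheel on top; on the yellow stand put the green wheel, then the brass collar on top. Lower every part over the spindle until it lies flat on what is below it, without dropping it, and leave the orange rotary tool, the parts box and the spray can where they are.

Things in the scene. Friction and masses are not known exactly. Their poses are not given: they have to be found in the camera images.
- brown_wheel: reddish-brown abrasive grinding wheel with a steel hub, a disc 64 mm in diameter and 16 mm thick, about 110 g; a through hole 20 mm in diameter in the middle; lies flat at the start; origin at the centre of its underside, z up its axis; round, so yaw does not matter
- black_spacer: black hard-rubber spacer ring, 44 mm in diameter and 12 mm thick, about 30 g; a through hole 20 mm in diameter in the middle; lies flat at the start; origin at the centre of its underside, z up its axis; round, so yaw does not matter
- white_wheel: white abrasive grinding wheel with a steel hub, a disc 60 mm in diameter and 16 mm thick, about 100 g; a through hole 20 mm in diameter in the middle; lies flat at the start; origin at the centre of its underside, z up its axis; round, so yaw does not matter
- green_wheel: green abrasive grinding wheel with a steel hub, a disc 60 mm in diameter and 16 mm thick, about 100 g; a through hole 20 mm in diameter in the middle; lies flat at the start; origin at the centre of its underside, z up its axis; round, so yaw does not matter
- brass_collar: brass collar, a ring 40 mm in diameter and 14 mm thick, about 110 g; a through hole 20 mm in diameter in the middle; lies flat at the start; origin at the centre of its underside, z up its axis; round, so yaw does not matter
- blue_stand: spindle stand fixed to the bench: a blue round base 80 mm in diameter and 12 mm thick (its top carries the first part) with an upright steel spindle in the middle, 12 mm in diameter, tapering over the last 6 mm to 5 mm, its tip 62 mm above the bench; origin at the centre of the base's underside on the bench, z up along the spindle
- yellow_stand: spindle stand fixed to the bench: a yellow round base 80 mm in diameter and 12 mm thick (its top carries the first part) with an upright steel spindle in the middle, 12 mm in diameter, tapering over the last 6 mm to 5 mm, its tip 62 mm above the bench; origin at the centre of the base's underside on the bench, z up along the spindle
- rotary_tool: bystander: orange and black rotary hand tool lying on the far side of the bench, about 175 mm long and 38 mm thick, about 0.5 kg; origin on the bench under its body; x runs along it from the rear end (80 mm behind the origin) to the nose (95 mm ahead)
- parts_box: bystander: open blue parts box, 110 x 80 mm (its x, y) and 30 mm high, divided in six, on the robot's left; origin at the centre of its underside
- spray_can: bystander: black spray can with a yellow label, 50 mm in diameter and 120 mm tall, standing on the robot's right; origin at the centre of its underside
Mind the look-alikes: they are no part of the job. What is meant by the brown_wheel is not purple, and is the larger of those in its own colour.

How it is judged:
At the end, for the whole second after the job is handed in: Blue stand: brown wheel, black spacer, white wheel, undersides 12, 28, 40 mm above the bench; yellow stand: green wheel, brass collar, undersides at 12, 28 mm. Each within 3 mm of that height and 7 mm of the spindle axis, tilted under 0.1 rad, at rest (under 0.02 m/s) (horizontal distance between each of brown_wheel, black_spacer, white_wheel and blue_stand below 0.007 m and z of brown_wheel in the frame of blue_stand between 0.009 and 0.015 m and angle between each of brown_wheel, black_spacer, white_wheel, green_wheel, brass_collar's own z axis and vertical below 0.1 rad and linear speed of each of brown_wheel, black_spacer, white_wheel, green_wheel, brass_collar below 0.02 m/s and z of black_spacer in the frame of blue_stand between 0.025 and 0.031 m and z of white_wheel in the frame of blue_stand between 0.037 and 0.043 m and horizontal distance between each of green_wheel, brass_collar and yellow_stand below 0.007 m and z of green_wheel in the frame of yellow_stand between 0.009 and 0.015 m and z of brass_collar in the frame of yellow_stand between 0.025 and 0.031 m); the robot touches nothing.
It fails at once if a wheel, the spacer or the collar is let fall (faster than 0.5 m/s while no finger touches it: a free drop of about 13 mm) ((linear speed of brown_wheel above 0.5 m/s and contact force between brown_wheel and the fingers below 0.05 N) or (linear speed of black_spacer above 0.5 m/s and contact force between black_spacer and the fingers below 0.05 N) or (linear speed of white_wheel above 0.5 m/s and contact force between white_wheel and the fingers below 0.05 N) or (linear speed of green_wheel above 0.5 m/s and contact force between green_wheel and the fingers below 0.05 N) or (linear speed of brass_collar above 0.5 m/s and contact force between brass_collar and the fingers below 0.05 N)).
It fails at once if the rotary tool is shifted more than 30 mm or tipped over (distance of rotary_tool from where it was at the start of the episode above 0.03 m or angle between rotary_tool's own z axis and vertical above 0.5 rad).
It fails at once if the parts box is shifted more than 30 mm or tipped over (distance of parts_box from where it was at the start of the episode above 0.03 m or angle between parts_box's own z axis and vertical above 0.5 rad).
It fails at once if the spray can is shifted more than 30 mm or tipped over (distance of spray_can from where it was at the start of the episode above 0.03 m or angle between spray_can's own z axis and vertical above 0.5 rad).
It also fails if it takes over 120 s, if anything falls off the work surface, if the arm or the gripper's body presses on something with over 40 N, if the wrist force passes 120 N, or if a joint passes its speed limit or range.

## Working session

There is one attempt and no reset: what is moved stays moved. The work goes in short steps, Python scripts to look and compute and a shell command to move; the robot and the scene stay as the last step left them, time stands still between calls to the robot, and variables do not carry over. Pictures are saved under pics/ and viewed, about 12 in all and at most 16, crops included, and the job is handed in when it is done.

```bash
mkdir -p pics
cat > h.py <<'E'
import numpy as np, cv2
from bench import bot
from scipy.spatial.transform import Rotation as Ro
def shot(n,f=None):
    s=bot.sense(); im,d=bot.get_image(n)
    if f: cv2.imwrite('pics/'+f,im[:,:,::-1])
    return s,im,d
def cam(n,s):
    m=bot.camera_model(n)
    if 'R' in m and m.get('R') is not None: R=np.array(m['R']).T; c=-R@np.array(m['t'])
    else:
        q=s['ee_rot']; Rt=Ro.from_quat([q[1],q[2],q[3],q[0]]).as_matrix(); M=np.array(m['mount'])
        R=Rt@M[:3,:3]; c=Rt@M[:3,3]+np.array(s['position'])
    return m,R,c
def rays(n,s,uv):
    m,R,c=cam(n,s); f=210/np.tan(np.radians(m['vertical_fov'])/2)
    K=np.array([[f,0,m['cx']],[0,f,m['cy']],[0,0,1]])
    p=cv2.undistortPoints(np.array(uv,float).reshape(-1,1,2),K,np.array([m['k1'],0,0,0,0.])).reshape(-1,2)
    return c,np.c_[p,np.ones(len(p))]@R.T
def onplane(n,s,uv,z):
    c,d=rays(n,s,uv); return c+d*((z-c[2])/d[:,2])[:,None]
def pts(n,s,uv,dep):
    c,d=rays(n,s,uv); return c+d*np.asarray(dep).reshape(-1,1)
E
python3 - <<'E'
from h import *
print(bot.sense())
for n in('top','side','wrist'):
    s,im,d=shot(n,n+'0.png'); print(n,bot.camera_model(n)); np.savez(n+'0.npz',im=im,d=d)
E
```

```text
{'t': 0.0, 'qpos': array([ 9.87897357e-01,  1.59065811e-01,  1.59823382e+00, -1.64533936e-05,
        1.38618362e+00, -2.10112429e-01]), 'dq': array([-0.00082556, -0.00011875,  0.00041042,  0.00110358,  0.00063169,
        0.00089298]), 'joint_efforts': array([ 3.95784218e-05, -3.85577488e+01, -3.22109056e+01,  7.00734369e-02,
        3.79131292e-02, -1.18269650e-04]), 'position': array([0.20909973, 0.53495838, 0.21360871]), 'ee_rot': array([-3.57613297e-04,  1.85314277e-01,  9.82678852e-01, -8.75080065e-04]), 'wrist_force': array([-0.09781557,  0.24917743, -0.27943162]), 'torque': array([-0.02201782,  0.02496366,  0.06181063]), 'gripper_width': 1.0008783279486348}
top {'vertical_fov': 54.12877308104922, 'cx': 278.0375153031155, 'cy': 209.81818114530614, 'k1': -0.04945578742864524, 'R': array([[-0.01943692, -0.99928219, -0.03251642],
       [-0.98765012,  0.02424743, -0.15478791],
       [ 0.15546524,  0.02910624, -0.98741247]]), 't': array([0.02209295, 0.60730072, 0.87479683])}
side {'vertical_fov': 47.95410313346678, 'cx': 285.7308233630393, 'cy': 204.84084176949088, 'k1': -0.11499585491093722, 'R': array([[ 0.87647669, -0.48144312,  0.00106394],
       [-0.2813034 , -0.51390931, -0.81041077],
       [ 0.39071346,  0.71000686, -0.58586112]]), 't': array([-0.52348111,  0.21742761,  1.16885401])}
wrist {'vertical_fov': 68.25382942426597, 'cx': 277.9648176516697, 'cy': 210.78362417853805, 'k1': -0.05417144919558473, 'mount': array([[-1.71270032e-04, -9.61901671e-01, -2.73395584e-01,
         7.67767507e-02],
       [ 9.99999874e-01, -3.58013724e-05, -5.00493126e-04,
        -1.84540629e-04],
       [ 4.71637238e-04, -2.73395635e-01,  9.61901556e-01,
        -1.72064629e-01],
       [ 0.00000000e+00,  0.00000000e+00,  0.00000000e+00,
         1.00000000e+00]])}
```

View pics/top0.png

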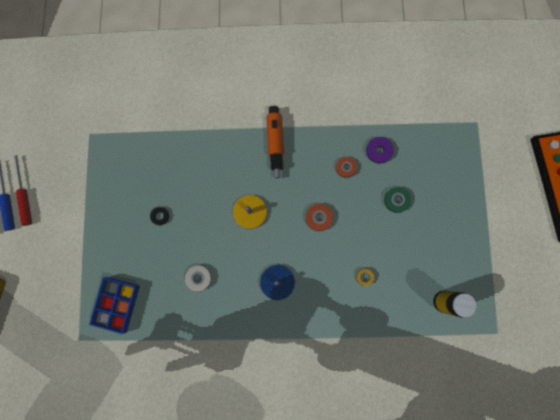

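View pics/side0.png

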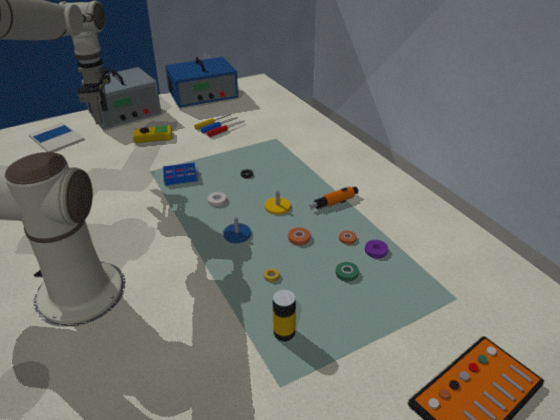

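The top view shows these parts:
- Reddish discs at (320,217), large, and (346,167), small, plus a purple disc at (380,150). The brown wheel is the large one at (320,217).
- Green wheel (398,199), white wheel (198,278), black spacer (160,216) and brass collar (366,277).
- Blue stand (277,283) and yellow stand (250,211).
- Rotary tool (275,140), parts box (115,305) and spray can (455,303).

Next I'll measure them and check the choices in one close crop.

```bash
cat > m0.py <<'E'
from h import *
s=bot.sense(); Z=np.load('top0.npz'); im=Z['im']; d=Z['d']
hsv=cv2.cvtColor(im,cv2.COLOR_RGB2HSV); bg=cv2.medianBlur(im,5)
items=dict(brown=(320,217,.016,.064),brown_small=(346,167,.016,0),purple=(380,150,.016,0),green=(398,199,.016,.06),white=(198,278,.016,.06),black=(160,216,.012,.044),brass=(366,277,.014,.04),blue=(277,283,.012,.08),yellow=(250,211,.012,.08))
c0,_=rays('top',s,[(0,0)]); print('cam',c0)
for k,(u,v,h,D) in items.items():
    w=24; pat=im[v-w:v+w,u-w:u+w].astype(int)
    # mat colour from local border
    ref=np.median(np.r_[pat[0],pat[-1],pat[:,0],pat[:,-1]],axis=0)
    # chroma/brightness difference
    df=np.abs(pat-ref).max(2); m=(df>28).astype(np.uint8)
    n,l,st,ce=cv2.connectedComponentsWithStats(m); 
    i=1+np.argmin(np.hypot(*(ce[1:]-w).T)+ 1000*(st[1:,4]<60))
    cs,_=cv2.findContours((l==i).astype(np.uint8),0,2); (cx,cy),r=cv2.minEnclosingCircle(max(cs,key=len))
    x,y,ww,hh=st[i][:4]; 
    uv=(u-w+x+(ww-1)/2,v-w+y+(hh-1)/2)
    P=onplane('top',s,[uv,(uv[0]+ww/2,uv[1]),(uv[0]-ww/2,uv[1])],h*.6)
    print(k,np.round(uv,1),(ww,hh),P[0].round(4),'diam',round(np.linalg.norm(P[1]-P[2]),4),D,'zdepth',pts('top',s,[(round(uv[0])+int(ww*.35),round(uv[1]))],d[round(uv[1]),round(uv[0])+int(ww*.35)])[0].round(3))
big=cv2.resize(im[120:320,130:430],None,fx=2.6,fy=2.6,interpolation=cv2.INTER_CUBIC); cv2.imwrite('pics/c0.png',big[:,:,::-1])
E
python3 m0.py
```

```text
cam [ 0.46422955 -0.01811043  0.95850649]
brown [321.  216.5] (np.int32(33), np.int32(28)) [ 0.5955 -0.0898  0.0096] diam 0.0766 0.064 zdepth [ 0.595 -0.114  0.018]
brown_small [347.5 167. ] (np.int32(26), np.int32(21)) [ 0.7122 -0.1567  0.0096] diam 0.0614 0 zdepth [ 0.714 -0.181  0.001]
purple [381. 150.] (np.int32(33), np.int32(27)) [ 0.7519 -0.2383  0.0096] diam 0.0785 0 zdepth [ 0.75  -0.264  0.013]
green [398. 199.] (np.int32(9), np.int32(9)) [ 0.6323 -0.2709  0.0096] diam 0.021 0.06 zdepth [ 0.633 -0.28   0.002]
white [197. 278.] (np.int32(9), np.int32(9)) [0.4594 0.1995 0.0096] diam 0.0209 0.06 zdepth [0.459 0.194 0.001]
black [161.  215.5] (np.int32(23), np.int32(20)) [0.6072 0.2877 0.0072] diam 0.0555 0.044 zdepth [0.606 0.27  0.003]
brass [367. 276.] (np.int32(23), np.int32(19)) [ 0.4564 -0.1896  0.0084] diam 0.0522 0.04 zdepth [ 0.456 -0.209  0.003]
blue [278. 285.] (np.int32(45), np.int32(43)) [0.4404 0.0134 0.0072] diam 0.1028 0.08 zdepth [ 0.44  -0.021  0.013]
yellow [252.5 211.5] (np.int32(42), np.int32(34)) [0.6115 0.07   0.0072] diam 0.0989 0.08 zdepth [0.609 0.038 0.011]
```

View pics/c0.png

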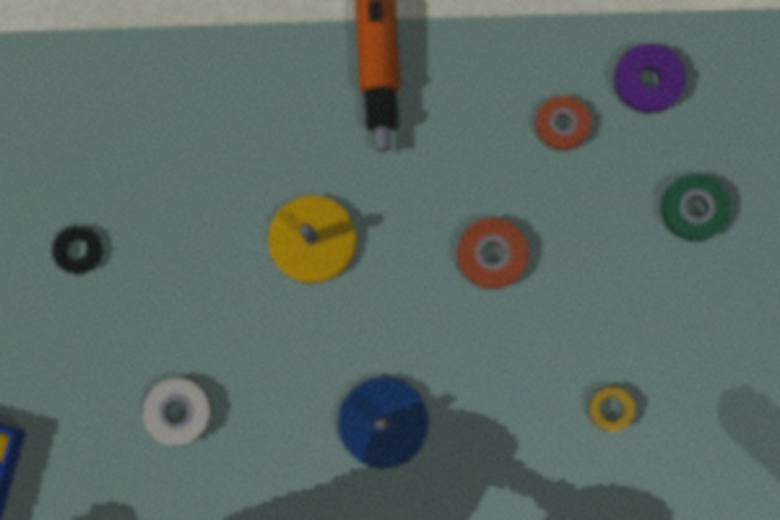

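The big red-orange disc with a steel hub at crop (493,252) is the brown wheel. The small one at crop (563,121) and the purple one are decoys. I'll move to a central overview so all the parts can be measured in one wrist picture.

```bash
python3 -m handwheel '[[[1,-50,-49,-16,0,0,-0.05],[1,-100,-98,-32,0,0,-0.1],[1,-135,-132,-48,0,0,-0.15],[1,-170,-166,-64,0,0,-0.2],[1,-205,-200,-80,0,0,-0.25],[1,-240,-235,-96,0,0,-0.3],[1,-275,-270,-112,0,0,-0.35],[1,-310,-305,-128,0,0,-0.372]]]'; python3 -c "
from h import *
s=bot.sense();print(s['position'],s['ee_rot'],s['qpos'])"
```

```text
t: 0.95
position: [0.3666, 0.1835, 0.3267]
ee_rot: [0.0, -0.001, 1.0, 0.0]
wrist_force: [0.8, 0.1, -0.4]
gripper_width: 1.002
[0.36664467 0.18345504 0.32665135] [ 1.73760115e-04 -5.27652208e-04  9.99999845e-01  4.64009885e-05] [ 1.67118422e-01 -3.41585309e-01  1.84505102e+00  3.39671054e-05
  1.63776884e+00 -1.40473093e+00]
```

```bash
python3 -m handwheel '[[[1,-20,-45,-10,0,0,0],[1,-40,-90,-15,0,0,0],[1,-63,-138,-20,0,0,0],[1,-63,-138,-20,0,0,0],[1,-63,-138,-20,0,0,0],[1,-63,-138,-20,0,0,0],[1,-63,-138,-20,0,0,0],[1,-63,-138,-20,0,0,0]]]'; python3 -c "
from h import *
s,im,d=shot('wrist','w1.png');np.savez('w1.npz',im=im,d=d,p=s['position'],q=s['ee_rot'])"
```

```text
t: 1.75
position: [0.429, 0.0485, 0.3461]
ee_rot: [0.0, -0.001, 1.0, 0.0]
wrist_force: [0.1, 0.5, 0.3]
gripper_width: 1.006
```

View pics/w1.png

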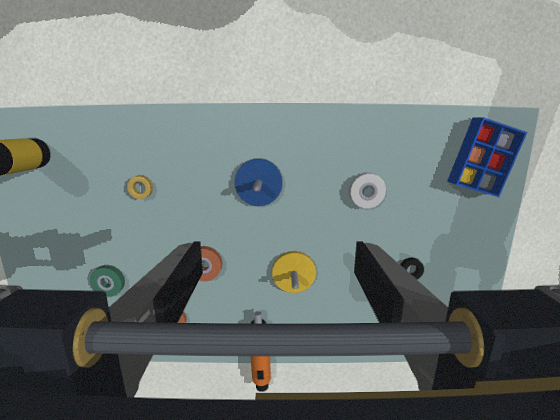

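The wrist view shows the collar (140,187), blue stand (259,182), white wheel (368,191), yellow stand (294,272), brown wheel (208,264, half hidden by a finger), green wheel (107,281) and spacer (411,268). I'll measure with colour masks.

```bash
cat > m1.py <<'E'
from h import *
Z=np.load('w1.npz'); s=dict(position=Z['p'],ee_rot=Z['q']); T=np.load('top0.npz')
def disc(n,s,im,uv0,col,h,D,R):
    hsv=cv2.cvtColor(im,cv2.COLOR_RGB2HSV).astype(int); H,S,V=hsv[...,0],hsv[...,1],hsv[...,2]
    m={'blue':(abs(H-112)<10)&(S>150),'yellow':(abs(H-24)<8)&(S>150),'brown':((H<16)|(H>172))&(S>110),'green':(abs(H-75)<20)&(S>110),
       'white':(S<45)&(V>105),'black':(V<60)}[col].astype(np.uint8)
    k=np.zeros_like(m); cv2.circle(k,uv0,R,1,-1); m*=k
    n_,l,st,ce=cv2.connectedComponentsWithStats(m)
    if n_<2: return None
    i=1+np.argmax(st[1:,4]); cs,_=cv2.findContours((l==i).astype(np.uint8),0,1); c=cv2.convexHull(max(cs,key=cv2.contourArea)).reshape(-1,2)
    W=onplane(n,s,c,h)[:,:2].astype(np.float32)
    # algebraic circle fit to rim points cast on top plane
    A=np.c_[2*W,np.ones(len(W))]; x=np.linalg.lstsq(A,(W**2).sum(1),rcond=None)[0]
    r=np.sqrt(x[2]+x[0]**2+x[1]**2); return x[:2].round(4),'D',round(2*r,4),'exp',D
if __name__=='__main__':
    tp=dict(brown=(320,217,'brown',.016,.064),green=(398,199,'green',.016,.06),white=(198,278,'white',.016,.06),black=(160,216,'black',.012,.044),brass=(366,277,'yellow',.014,.04),blue=(277,283,'blue',.012,.08),yellow=(250,211,'yellow',.012,.08))
    wp=dict(brown=(208,264),green=(107,281),white=(368,191),black=(411,268),brass=(140,187),blue=(259,182),yellow=(294,272))
    for k,(u,v,c,h,D) in tp.items():
        print(k,'top',disc('top',s,T['im'],(u,v),c,h,D,25),'wrist',disc('wrist',s,Z['im'],wp[k],c,h,D,30 if D<.07 else 36))
E
python3 m1.py
```

```text
brown top (array([ 0.594 , -0.0847]), 'D', np.float64(0.0616), 'exp', 0.064) wrist (array([ 0.5922, -0.0858]), 'D', np.float64(0.0662), 'exp', 0.064)
green top (array([ 0.6307, -0.2675]), 'D', np.float64(0.057), 'exp', 0.06) wrist (array([ 0.6163, -0.2634]), 'D', np.float64(0.007), 'exp', 0.06)
white top (array([0.4512, 0.1985]), 'D', np.float64(0.1024), 'exp', 0.06) wrist (array([0.4617, 0.1979]), 'D', np.float64(0.1013), 'exp', 0.06)
black top (array([0.6064, 0.2895]), 'D', np.float64(0.0442), 'exp', 0.044) wrist (array([0.6037, 0.2907]), 'D', np.float64(0.0431), 'exp', 0.044)
brass top (array([ 0.455, -0.184]), 'D', np.float64(0.0362), 'exp', 0.04) wrist None
blue top (array([0.4474, 0.0157]), 'D', np.float64(0.0741), 'exp', 0.08) wrist (array([0.447 , 0.0149]), 'D', np.float64(0.0774), 'exp', 0.08)
yellow top (array([0.6111, 0.0766]), 'D', np.float64(0.0777), 'exp', 0.08) wrist (array([0.611, 0.076]), 'D', np.float64(0.0794), 'exp', 0.08)
```

```bash
python3 -m handwheel '[[[1,-27,-22,30,0,0,0],[1,-54,-44,60,0,0,0],[1,-81,-66,90,0,0,0],[1,-108,-88,120,0,0,0],[1,-136,-110,152,0,0,0],[1,-164,-134,185,0,0,0],[1,-164,-134,200,0,0,0],[1,-164,-134,200,0,0,0]]]'; python3 -c "
from h import *
from m1 import disc
s,im,d=shot('wrist','w2.png');print(s['position'],s['wrist_force'])
print(disc('wrist',s,im,(278,250),'brown',.016,.064,140))"
```

```text
t: 2.6
position: [0.5913, -0.0858, 0.1427]
ee_rot: [-0.003, 0.0, 1.0, 0.001]
wrist_force: [-0.7, 0.8, -0.2]
gripper_width: 0.998
[ 0.59129091 -0.08575045  0.14267368] [-0.66045176  0.77193004 -0.18202068]
(array([ 0.594 , -0.0855]), 'D', np.float64(0.0632), 'exp', 0.064)
```

View pics/w2.png

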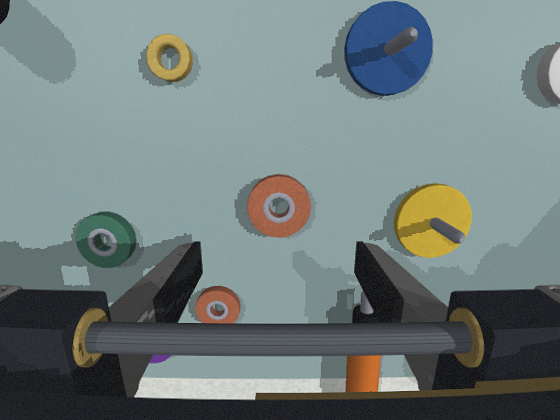

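The view is clear: brown wheel at (279,206), between the fingers' line, small decoy at (217,307). I'll descend, close and lift a little.

```bash
python3 -m handwheel '[[[1,-1,0,40,0,0,0],[1,-1,0,80,0,0,0],[1,-1,0,110,0,0,0],[1,-1,0,130,0,0,0],[1,-1,0,137,0,0,0],[1,-1,0,137,0,0,0],[1,-1,0,137,0,0,0],[1,-1,0,137,0,0,0]]]'; python3 -m handwheel '[[[0.4,0,0,0,0,0,0],[0.4,0,0,0,0,0,0],[0.4,0,0,0,0,0,0],[0.4,0,0,0,0,0,0],[0.4,0,0,0,0,0,0],[0.4,0,0,0,0,0,0],[0.4,0,0,0,0,0,0],[0.4,0,0,0,0,0,0]]]'
```

```text
t: 3.45
position: [0.5959, -0.0873, 0.0115]
ee_rot: [0.002, 0.0, 1.0, -0.001]
wrist_force: [-0.3, -0.6, -0.1]
gripper_width: 0.999
t: 4.25
position: [0.5944, -0.0868, 0.0093]
ee_rot: [0.0, 0.0, 1.0, 0.0]
wrist_force: [-0.1, 1.4, 2.6]
gripper_width: 0.674
```

```bash
python3 -m handwheel '[[[0.4,0,0,-20,0,0,0],[0.4,0,0,-60,0,0,0],[0.4,20,14,-90,0,0,0],[0.4,55,38,-90,0,0,0],[0.4,90,62,-90,0,0,0],[0.4,125,86,-90,0,0,0],[0.4,147,102,-90,0,0,0],[0.4,147,102,-90,0,0,0]]]';python3 -m handwheel '[[[0.4,0,0,0,0,0,0],[0.4,0,0,0,0,0,0],[0.4,0,0,0,0,0,0],[0.4,0,0,0,0,0,0],[0.4,0,0,0,0,0,0],[0.4,0,0,0,0,0,0],[0.4,0,0,0,0,0,0],[0.4,0,0,0,0,0,0]]]'; python3 -c "
from h import *
from m1 import disc
s,im,d=shot('wrist','w3.png');print(s['position'],s['ee_rot'],s['wrist_force'])
P=s['position'][2]
print(disc('wrist',s,im,(278,290),'brown',P-.0093+.016,.064,140))"
```

```text
t: 5.05
position: [0.4441, 0.0169, 0.0979]
ee_rot: [-0.002, -0.001, 1.0, 0.0]
wrist_force: [-0.2, -0.3, -1.6]
gripper_width: 0.674
t: 5.85
position: [0.4474, 0.0152, 0.0991]
ee_rot: [-0.0, 0.0, 1.0, 0.0]
wrist_force: [-0.2, -0.3, -0.8]
gripper_width: 0.672
[0.44739518 0.01516004 0.09912943] [-1.77822397e-05  3.98861870e-04  9.99999920e-01  1.43261373e-05] [-0.21332028 -0.32487094 -0.80067867]
(array([0.4461, 0.0149]), 'D', np.float64(0.0648), 'exp', 0.064)
```

View pics/w3.png

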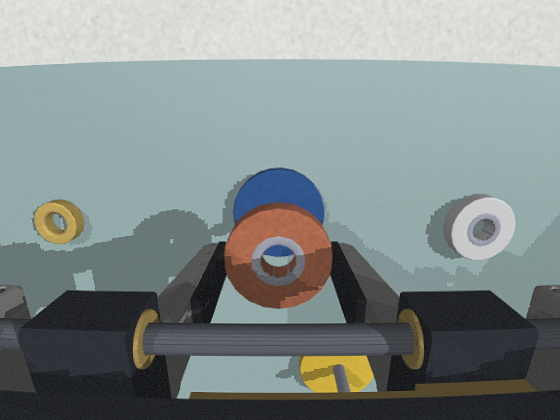

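The wheel (278,257) hangs flat and is within 1 mm of the spindle axis. Lowering in two stages.

```bash
python3 -m handwheel '[[[0.4,-1,0.5,10,0,0,0],[0.4,-1,0.5,20,0,0,0],[0.4,-1,0.5,30,0,0,0],[0.4,-1,0.5,40,0,0,0],[0.4,-1,0.5,50,0,0,0],[0.4,-1,0.5,60,0,0,0],[0.4,-1,0.5,66,0,0,0],[0.4,-1,0.5,70,0,0,0]]]';python3 -m handwheel '[[[0.4,0,0,2,0,0,0],[0.4,0,0,4,0,0,0],[0.4,0,0,6,0,0,0],[0.4,0,0,7,0,0,0],[0.4,0,0,7.5,0,0,0],[0.4,0,0,7.5,0,0,0],[0.4,0,0,7.5,0,0,0],[0.4,0,0,7.5,0,0,0]]]'
```

```text
t: 6.7
position: [0.448, 0.0157, 0.0284]
ee_rot: [-0.0, 0.0, 1.0, 0.0]
wrist_force: [0.3, -0.3, -2.1]
gripper_width: 0.675
t: 7.5
position: [0.4485, 0.0156, 0.0217]
ee_rot: [0.0, 0.0, 1.0, -0.0]
wrist_force: [-0.1, -0.5, -0.6]
gripper_width: 0.672
```

```bash
python3 -m handwheel '[[[0.75,0,0,0.5,0,0,0],[1,0,0,0.5,0,0,0],[1,0,0,0.5,0,0,0],[1,0,0,0.5,0,0,0],[1,0,0,0.5,0,0,0],[1,0,0,-30,0,0,0],[1,0,0,-70,0,0,0],[1,0,0,-110,0,0,0]]]';python3 -m handwheel '[[[1,-24,42,0,0,0,0],[1,-48,84,0,0,0,0],[1,-72,126,0,0,0,0],[1,-96,168,0,0,0,0],[1,-120,210,0,0,0,0],[1,-140,245,0,0,0,0],[1,-157,274,0,0,0,0],[1,-157,274,0,0,0,0]]]'; python3 -c "
from h import *
from m1 import disc
s,im,d=shot('wrist','w4.png');print(s['position'],s['ee_rot'],s['wrist_force'])
print(disc('wrist',s,im,(278,215),'black',.012,.044,45))
s,im,d=shot('top','t4.png')
print(disc('top',s,im,(277,283),'brown',.028,.064,30))"
```

```text
t: 8.3
position: [0.4477, 0.0158, 0.1326]
ee_rot: [-0.001, 0.0, 1.0, 0.0]
wrist_force: [0.6, 0.3, 0.1]
gripper_width: 1.001
t: 9.1
position: [0.6063, 0.2927, 0.1308]
ee_rot: [0.0, -0.001, 1.0, 0.0]
wrist_force: [-1.0, -0.9, -0.1]
gripper_width: 1.002
[0.60629795 0.29270196 0.13080703] [ 1.40445947e-04 -1.20069788e-03  9.99999166e-01  4.54156796e-04] [-1.00685605 -0.89969153 -0.12521644]
(array([0.6064, 0.2917]), 'D', np.float64(0.0433), 'exp', 0.044)
(array([0.4485, 0.0153]), 'D', np.float64(0.0607), 'exp', 0.064)
```

View pics/w4.png

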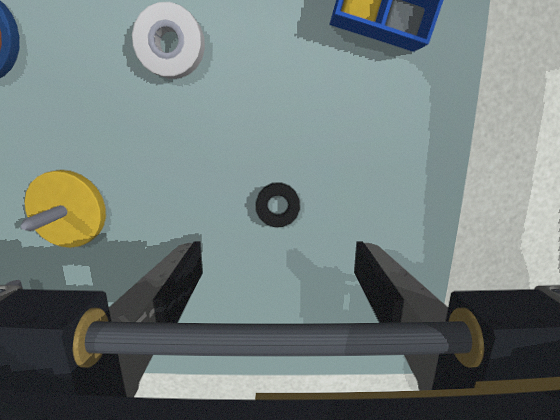

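View pics/t4.png

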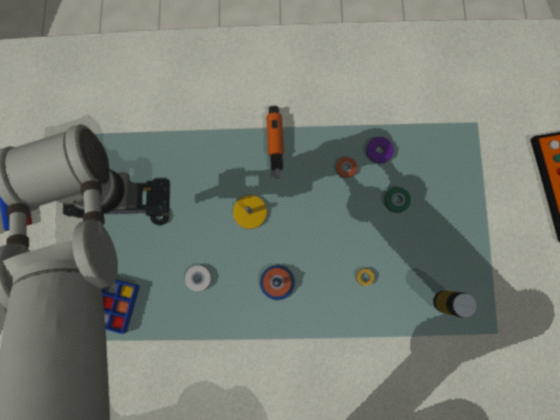

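The brown wheel is on the blue stand at (277,282) and the spacer is at (278,205) in the wrist view. Grasping the spacer.

```bash
python3 -m handwheel '[[[1,0,0,40,0,0,0],[1,0,0,80,0,0,0],[1,0,0,105,0,0,0],[1,0,0,120,0,0,0],[1,0,0,126,0,0,0],[1,0,0,126,0,0,0],[1,0,0,126,0,0,0],[1,0,0,126,0,0,0]]]'; python3 -m handwheel '[[[0.2,0,0,0,0,0,0],[0.2,0,0,0,0,0,0],[0.2,0,0,0,0,0,0],[0.2,0,0,0,0,0,0],[0.2,0,0,0,0,0,0],[0.2,0,0,0,0,0,0],[0.2,0,0,0,0,0,0],[0.2,0,0,0,0,0,0]]]'
```

```text
t: 10.0
position: [0.607, 0.2898, 0.0076]
ee_rot: [0.002, 0.0, 1.0, 0.0]
wrist_force: [-0.5, -0.1, -0.2]
gripper_width: 0.999
t: 10.8
position: [0.6056, 0.2895, 0.0056]
ee_rot: [-0.0, 0.0, 1.0, -0.0]
wrist_force: [-0.2, 0.3, -0.3]
gripper_width: 0.438
```

```bash
python3 -m handwheel '[[[0.2,0,0,-20,0,0,0],[0.2,0,0,-60,0,0,0],[0.2,15,-26,-97,0,0,0],[0.2,39,-68,-97,0,0,0],[0.2,63,-110,-97,0,0,0],[0.2,87,-152,-97,0,0,0],[0.2,111,-194,-97,0,0,0],[0.2,135,-235,-97,0,0,0]]]';python3 -m handwheel '[[[0.2,23,-39,0,0,0,0],[0.2,23,-39,0,0,0,0],[0.2,23,-39,0,0,0,0],[0.2,23,-39,0,0,0,0],[0.2,23,-39,0,0,0,0],[0.2,23,-39,0,0,0,0],[0.2,23,-39,0,0,0,0],[0.2,23,-39,0,0,0,0]]]'; python3 -c "
from h import *
from m1 import disc
s,im,d=shot('wrist','w5.png');print(s['position'],s['ee_rot'],s['wrist_force'])
P=s['position'][2]
print(disc('wrist',s,im,(278,257),'black',P-.0056+.012,.044,48))
print(disc('wrist',s,im,(278,210),'brown',.028,.064,90))"
```

```text
t: 11.6
position: [0.4692, 0.0532, 0.1027]
ee_rot: [0.0, 0.0, 1.0, -0.0]
wrist_force: [0.7, -0.2, 0.3]
gripper_width: 0.441
t: 12.4
position: [0.4475, 0.016, 0.1026]
ee_rot: [-0.0, 0.0, 1.0, 0.0]
wrist_force: [0.5, -0.2, 0.3]
gripper_width: 0.444
[0.44750071 0.01604599 0.10258893] [-7.68804682e-05  1.09241701e-05  9.99999997e-01  2.46129619e-05] [ 0.49931202 -0.17927825  0.31109162]
(array([0.4489, 0.0157]), 'D', np.float64(0.0519), 'exp', 0.044)
(array([0.4471, 0.0152]), 'D', np.float64(0.0629), 'exp', 0.064)
```

View pics/w5.png

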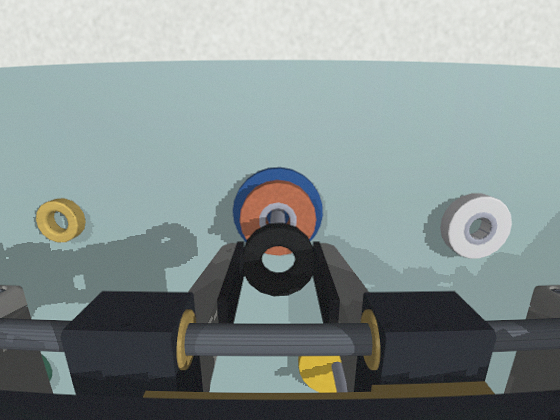

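The spacer is held flat, with its hole at (278,259), and the spindle is just behind it at (280,217). I'll measure the hole, because the black fingers biased the rim fit.

```bash
cat > hole.py <<'E'
from h import *
def hole(n,s,im,uv,z,R=28,thr=60):
    m=(im.max(2)>=thr).astype(np.uint8); k=np.zeros_like(m); cv2.circle(k,uv,R,1,-1); m*=k
    _,l,st,ce=cv2.connectedComponentsWithStats(m); i=l[uv[1],uv[0]]
    cs,_=cv2.findContours((l==i).astype(np.uint8),0,1); W=onplane(n,s,cv2.convexHull(cs[0]).reshape(-1,2),z)[:,:2]
    return ((W.max(0)+W.min(0))/2).round(4),(W.max(0)-W.min(0)).round(4)
E
python3 -c "
from hole import *
s=bot.sense(); im=cv2.imread('pics/w5.png')
print(hole('wrist',s,im,(278,259),s['position'][2]-.0056+.012))"
```

```text
(array([0.447 , 0.0156]), array([0.0165, 0.0198]))
```

```bash
python3 -m handwheel '[[[0.2,1.3,-0.5,10,0,0,0],[0.2,1.3,-0.5,20,0,0,0],[0.2,1.3,-0.5,30,0,0,0],[0.2,1.3,-0.5,40,0,0,0],[0.2,1.3,-0.5,50,0,0,0],[0.2,1.3,-0.5,58,0,0,0],[0.2,1.3,-0.5,62,0,0,0],[0.2,1.3,-0.5,62,0,0,0]]]';python3 -m handwheel '[[[0.2,0,0,2,0,0,0],[0.2,0,0,4,0,0,0],[0.2,0,0,6,0,0,0],[0.2,0,0,7,0,0,0],[0.2,0,0,7,0,0,0],[0.2,0,0,7,0,0,0],[0.2,0,0,7,0,0,0],[0.2,0,0,7,0,0,0]]]'
```

```text
t: 13.25
position: [0.4456, 0.0153, 0.04]
ee_rot: [-0.001, 0.0, 1.0, 0.0]
wrist_force: [0.4, 0.0, -0.6]
gripper_width: 0.447
t: 14.05
position: [0.4461, 0.0152, 0.0337]
ee_rot: [0.0, 0.0, 1.0, -0.0]
wrist_force: [-0.1, 0.3, -0.8]
gripper_width: 0.44
```

```bash
python3 -m handwheel '[[[0.55,0,0,0.5,0,0,0],[1,0,0,0.5,0,0,0],[1,0,0,0.5,0,0,0],[1,0,0,0.5,0,0,0],[1,0,0,0.5,0,0,0],[1,0,0,-30,0,0,0],[1,0,0,-70,0,0,0],[1,0,0,-100,0,0,0]]]';python3 -m handwheel '[[[1,-4,40,0,0,0,0],[1,-8,80,0,0,0,0],[1,-12,120,0,0,0,0],[1,-13,160,0,0,0,0],[1,-13,184,0,0,0,0],[1,-13,184,0,0,0,0],[1,-13,184,0,0,0,0],[1,-13,184,0,0,0,0]]]'; python3 -c "
from h import *
from m1 import disc
s,im,d=shot('wrist','w6.png');print(s['position'],s['ee_rot'],s['wrist_force'])
hsv=cv2.cvtColor(im,cv2.COLOR_RGB2HSV)[200:210,225:335:4];print(hsv[5].tolist())
print(disc('wrist',s,im,(278,205),'white',.016,.06,50))
print(disc('wrist',s,im,(60,205),'black',.04,.044,90))
"
```

```text
t: 14.85
position: [0.4465, 0.0151, 0.1357]
ee_rot: [0.001, 0.0, 1.0, -0.0]
wrist_force: [0.5, 0.4, 0.7]
gripper_width: 0.998
t: 15.65
position: [0.4593, 0.1982, 0.1335]
ee_rot: [-0.0, 0.001, 1.0, -0.0]
wrist_force: [-0.5, -0.6, -0.5]
gripper_width: 0.995
[0.45925468 0.19821635 0.13354233] [-1.21809424e-04  8.52480140e-04  9.99999606e-01 -2.14185723e-04] [-0.50107264 -0.58445266 -0.53787972]
[[93, 34, 163], [89, 33, 164], [86, 35, 109], [90, 33, 117], [86, 33, 115], [90, 28, 111], [108, 7, 195], [120, 4, 193], [110, 4, 195], [132, 7, 182], [116, 23, 164], [93, 38, 146], [93, 34, 90], [90, 33, 116], [88, 36, 114], [90, 31, 114], [114, 26, 145], [120, 11, 178], [45, 3, 195], [90, 3, 194], [110, 4, 197], [92, 35, 140], [89, 35, 153], [90, 36, 162], [89, 34, 165], [90, 34, 163], [88, 39, 165], [91, 37, 166]]
(array([0.461 , 0.1977]), 'D', np.float64(0.0985), 'exp', 0.06)
(array([0.447 , 0.0168]), 'D', np.float64(0.0463), 'exp', 0.044)
```

View pics/w6.png

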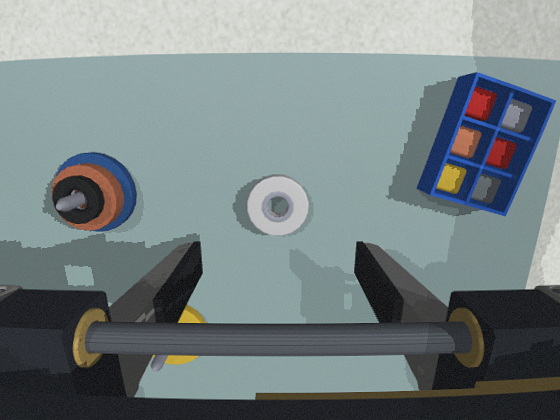

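The white wheel is at (278,205), centred between the fingers, and the brown wheel and spacer sit flat at (80,197). By comparison with the brown grasp the wheel lies about 2 mm further in x, so I'll go down with that shift and log the fit.

```bash
python3 - <<'E'
import m1,numpy as np
from h import *
im=cv2.imread('pics/w6.png')[:,:,::-1].copy(); s=bot.sense()
hsv=cv2.cvtColor(im,cv2.COLOR_RGB2HSV); im[hsv[...,1]>20]=(0,255,0)
print(m1.disc('wrist',s,im,(278,205),'white',.016,.06,50))
E
python3 -m handwheel '[[[1,-2,0,40,0,0,0],[1,-2,0,80,0,0,0],[1,-2,0,105,0,0,0],[1,-2,0,120,0,0,0],[1,-2,0,127,0,0,0],[1,-2,0,127,0,0,0],[1,-2,0,127,0,0,0],[1,-2,0,127,0,0,0]]]'
```

```text
(array([0.4594, 0.197 ]), 'D', np.float64(0.0607), 'exp', 0.06)
t: 16.5
position: [0.4624, 0.1992, 0.0079]
ee_rot: [0.001, 0.001, 1.0, 0.0]
wrist_force: [-0.5, 0.7, -0.2]
gripper_width: 0.997
```

```bash
python3 -m handwheel '[[[1,2,-1,0,0,0,0],[1,2,-1,0,0,0,0],[0.4,2,-1,0,0,0,0],[0.4,2,-1,0,0,0,0],[0.4,2,-1,0,0,0,0],[0.4,2,-1,0,0,0,0],[0.4,2,-1,0,0,0,0],[0.4,2,-1,0,0,0,0]]]'; python3 -m handwheel '[[[0.4,0,0,-20,0,0,0],[0.4,0,0,-60,0,0,0],[0.4,3,-40,-105,0,0,0],[0.4,6,-80,-105,0,0,0],[0.4,10,-120,-105,0,0,0],[0.4,13,-160,-105,0,0,0],[0.4,13,-183,-105,0,0,0],[0.4,13,-183,-105,0,0,0]]]';python3 -m handwheel '[[[0.4,0,0,0,0,0,0],[0.4,0,0,0,0,0,0],[0.4,0,0,0,0,0,0],[0.4,0,0,0,0,0,0],[0.4,0,0,0,0,0,0],[0.4,0,0,0,0,0,0],[0.4,0,0,0,0,0,0],[0.4,0,0,0,0,0,0]]]'
python3 - <<'E'
import m1
from h import *
s,im,d=shot('wrist','w7.png');print(s['position'])
raw=im.copy();hsv=cv2.cvtColor(im,cv2.COLOR_RGB2HSV); im[hsv[...,1]>20]=(0,255,0)
print(m1.disc('wrist',s,im,(278,257),'white',s['position'][2]-.0055+.016,.06,70))
print(m1.disc('wrist',s,raw,(278,200),'brown',.028,.064,90))
E
```

```text
t: 17.3
position: [0.4592, 0.1981, 0.0066]
ee_rot: [-0.0, 0.0, 1.0, -0.0]
wrist_force: [0.2, 0.1, 0.5]
gripper_width: 0.643
t: 18.1
position: [0.4461, 0.0129, 0.1117]
ee_rot: [0.0, 0.002, 1.0, -0.0]
wrist_force: [0.4, 0.1, -0.9]
gripper_width: 0.644
t: 18.9
position: [0.4461, 0.0152, 0.1117]
ee_rot: [0.0, 0.0, 1.0, -0.0]
wrist_force: [-0.0, 0.3, -0.6]
gripper_width: 0.64
[0.44611274 0.01518493 0.11167353]
(array([0.4451, 0.0149]), 'D', np.float64(0.0607), 'exp', 0.06)
(array([0.4462, 0.0153]), 'D', np.float64(0.0617), 'exp', 0.064)
```

View pics/w7.png

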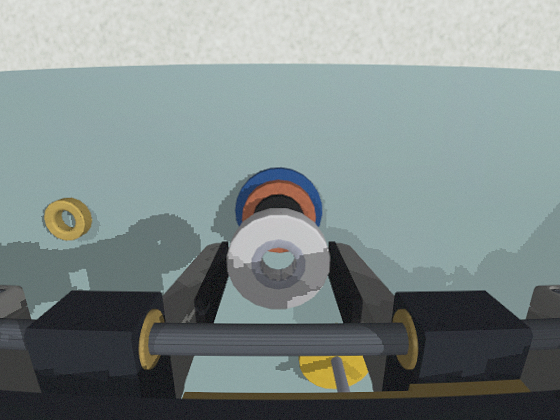

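The white wheel is held flat at (278,257) and is about 1.5 mm short in x. I'll correct that and lower it.

```bash
python3 -m handwheel '[[[0.4,-1.5,0.3,10,0,0,0],[0.4,-1.5,0.3,20,0,0,0],[0.4,-1.5,0.3,30,0,0,0],[0.4,-1.5,0.3,40,0,0,0],[0.4,-1.5,0.3,50,0,0,0],[0.4,-1.5,0.3,56,0,0,0],[0.4,-1.5,0.3,58,0,0,0],[0.4,-1.5,0.3,58,0,0,0]]]';python3 -m handwheel '[[[0.4,0,0,2,0,0,0],[0.4,0,0,4,0,0,0],[0.4,0,0,6,0,0,0],[0.4,0,0,7,0,0,0],[0.4,0,0,7,0,0,0],[0.4,0,0,7,0,0,0],[0.4,0,0,7,0,0,0],[0.4,0,0,7,0,0,0]]]'
```

```text
t: 19.75
position: [0.4475, 0.0155, 0.0534]
ee_rot: [-0.0, 0.0, 1.0, 0.0]
wrist_force: [0.4, 0.1, -0.6]
gripper_width: 0.644
t: 20.55
position: [0.4476, 0.0155, 0.0467]
ee_rot: [0.0, 0.0, 1.0, -0.0]
wrist_force: [0.5, 0.2, -0.3]
gripper_width: 0.639
```

```bash
python3 -m handwheel '[[[0.72,0,0,0.5,0,0,0],[1,0,0,0.5,0,0,0],[1,0,0,0.5,0,0,0],[1,0,0,0.5,0,0,0],[1,0,0,0.5,0,0,0],[1,0,0,-30,0,0,0],[1,0,0,-65,0,0,0],[1,0,0,-90,0,0,0]]]';python3 -m handwheel '[[[1,-26,-40,0,0,0,0],[1,-52,-80,0,0,0,0],[1,-78,-120,0,0,0,0],[1,-104,-160,0,0,0,0],[1,-130,-200,0,0,0,0],[1,-156,-240,0,0,0,0],[1,-175,-270,0,0,0,0],[1,-183,-282,0,0,0,0]]]'; python3 -m handwheel '[[[1,0,0,0,0,0,0],[1,0,0,0,0,0,0],[1,0,0,0,0,0,0],[1,0,0,0,0,0,0],[1,0,0,0,0,0,0],[1,0,0,0,0,0,0],[1,0,0,0,0,0,0],[1,0,0,0,0,0,0]]]'; python3 -c "
from h import *
from m1 import disc
s,im,d=shot('wrist','w8.png');print(s['position'],s['ee_rot'],s['wrist_force'])
print(disc('wrist',s,im,(278,205),'green',.016,.06,80))
s,im,d=shot('top','t8.png')
hsv=cv2.cvtColor(im,cv2.COLOR_RGB2HSV); im[hsv[...,1]>25]=(0,255,0)
print(disc('top',s,im,(275,280),'white',.056,.06,24))
"
```

```text
t: 21.35
position: [0.4482, 0.0153, 0.1387]
ee_rot: [0.001, 0.0, 1.0, -0.0]
wrist_force: [0.4, 0.4, -0.6]
gripper_width: 1.001
t: 22.15
position: [0.6312, -0.2699, 0.1361]
ee_rot: [0.0, 0.002, 1.0, -0.0]
wrist_force: [0.0, 0.3, -0.0]
gripper_width: 1.003
t: 22.95
position: [0.6304, -0.2666, 0.1367]
ee_rot: [0.0, 0.0, 1.0, -0.0]
wrist_force: [-0.6, 0.1, 0.4]
gripper_width: 0.997
[ 0.63035263 -0.26661568  0.13672142] [ 3.06693928e-05  3.61047369e-04  9.99999934e-01 -2.84945631e-05] [-0.5859761   0.1426454   0.38699273]
(array([ 0.6296, -0.2387]), 'D', np.float64(0.0082), 'exp', 0.06)
(array([0.4483, 0.0157]), 'D', np.float64(0.0582), 'exp', 0.06)
```

View pics/w8.png

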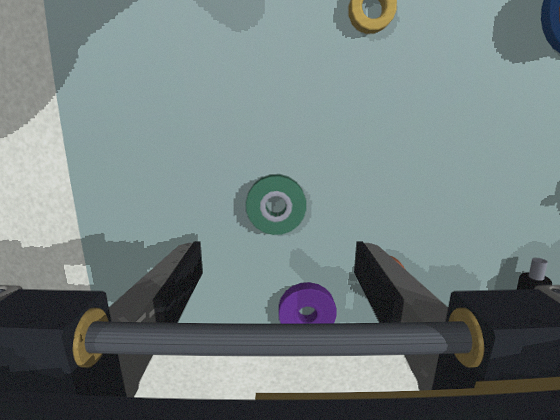

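The green wheel is at (276,205) and nothing is near the fingers (purple decoy at (307,308)). The white wheel's fit on the blue stand is within 1.3 mm. I'll redo the green fit with a looser mask.

```bash
sed -i "s/(abs(H-75)<20)&(S>110)/(abs(H-75)<20)\&(S>70)/" m1.py; python3 -c "
from h import *
from m1 import disc
s=bot.sense(); im=cv2.imread('pics/w8.png')[:,:,::-1].copy()
print(disc('wrist',s,im,(276,205),'green',.016,.06,45))"
python3 -m handwheel '[[[1,0,0,40,0,0,0],[1,0,0,70,0,0,0],[1,0,0,90,0,0,0],[1,0,0,100,0,0,0],[1,0,0,100,0,0,0],[1,0,0,100,0,0,0],[1,0,0,100,0,0,0],[1,0,0,100,0,0,0]]]'
```

```text
(array([ 0.631 , -0.2694]), 'D', np.float64(0.0596), 'exp', 0.06)
t: 23.85
position: [0.6313, -0.2673, 0.0383]
ee_rot: [0.001, 0.0, 1.0, -0.001]
wrist_force: [-0.7, -0.2, 0.0]
gripper_width: 0.997
```

```bash
python3 -m handwheel '[[[1,0,-2,15,0,0,0],[1,0,-2,26,0,0,0],[1,0,-2,30,0,0,0],[1,0,-2,30,0,0,0],[1,0,-2,30,0,0,0],[1,0,-2,30,0,0,0],[0.4,0,-2,30,0,0,0],[0.4,0,-2,30,0,0,0]]]'; python3 -m handwheel '[[[0.4,0,0,0,0,0,0],[0.4,0,0,0,0,0,0],[0.4,0,0,0,0,0,0],[0.4,0,0,0,0,0,0],[0.4,0,0,0,0,0,0],[0.4,0,0,0,0,0,0],[0.4,0,0,0,0,0,0],[0.4,0,0,0,0,0,0]]]'
```

```text
t: 24.65
position: [0.6306, -0.2688, 0.0071]
ee_rot: [0.0, 0.0, 1.0, -0.0]
wrist_force: [-0.7, -0.8, 0.7]
gripper_width: 0.849
t: 25.45
position: [0.6304, -0.2687, 0.0068]
ee_rot: [0.0, 0.0, 1.0, -0.0]
wrist_force: [-0.4, 0.3, 0.5]
gripper_width: 0.639
```

```bash
python3 -m handwheel '[[[0.4,0,0,-20,0,0,0],[0.4,0,0,-60,0,0,0],[0.4,0,20,-97,0,0,0],[0.4,4,65,-97,0,0,0],[0.4,8,110,-97,0,0,0],[0.4,12,155,-97,0,0,0],[0.4,14,200,-97,0,0,0],[0.4,16,245,-97,0,0,0]]]';python3 -m handwheel '[[[0.4,2,45,0,0,0,0],[0.4,3,80,0,0,0,0],[0.4,4,100,0,0,0,0],[0.4,4,100,0,0,0,0],[0.4,4,100,0,0,0,0],[0.4,4,100,0,0,0,0],[0.4,4,100,0,0,0,0],[0.4,4,100,0,0,0,0]]]'
python3 - <<'E'
import m1
from h import *
s,im,d=shot('wrist','w9.png');print(s['position'])
print(m1.disc('wrist',s,im,(278,257),'green',s['position'][2]-.006+.016,.06,70))
print(m1.disc('wrist',s,im,(278,200),'yellow',.012,.08,90))
E
```

```text
t: 26.25
position: [0.6139, -0.0219, 0.1034]
ee_rot: [-0.0, 0.001, 1.0, 0.0]
wrist_force: [0.5, 0.9, -0.7]
gripper_width: 0.636
t: 27.05
position: [0.6108, 0.0753, 0.1036]
ee_rot: [-0.0, 0.001, 1.0, -0.0]
wrist_force: [-0.0, -0.1, -0.3]
gripper_width: 0.633
[0.61076723 0.07529382 0.1036197 ]
(array([0.6104, 0.075 ]), 'D', np.float64(0.0606), 'exp', 0.06)
(array([0.6109, 0.0764]), 'D', np.float64(0.0783), 'exp', 0.08)
```

View pics/w9.png

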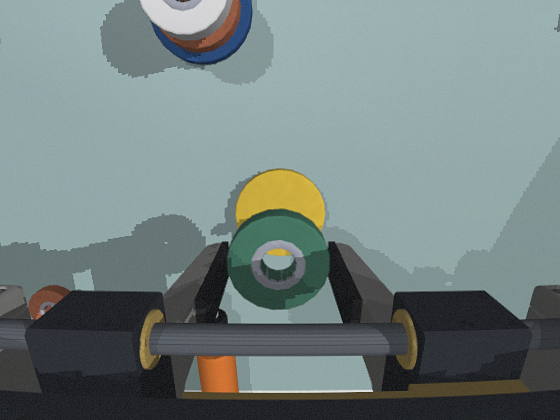

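The green wheel is flat at (278,257) and within 1.5 mm of the yellow stand's axis. The rotary tool's nose is beyond the gripper. Lowering.

```bash
python3 -m handwheel '[[[0.4,-0.5,1,12,0,0,0],[0.4,-0.5,1,24,0,0,0],[0.4,-0.5,1,36,0,0,0],[0.4,-0.5,1,48,0,0,0],[0.4,-0.5,1,60,0,0,0],[0.4,-0.5,1,70,0,0,0],[0.4,-0.5,1,77,0,0,0],[0.4,-0.5,1,77,0,0,0]]]';python3 -m handwheel '[[[0.4,0,0,2,0,0,0],[0.4,0,0,4,0,0,0],[0.4,0,0,6,0,0,0],[0.4,0,0,7.5,0,0,0],[0.4,0,0,7.5,0,0,0],[0.4,0,0,7.5,0,0,0],[0.4,0,0,7.5,0,0,0],[0.4,0,0,7.5,0,0,0]]]'
```

```text
t: 27.9
position: [0.6102, 0.0774, 0.0252]
ee_rot: [-0.001, 0.0, 1.0, 0.0]
wrist_force: [1.1, 0.3, -0.1]
gripper_width: 0.636
t: 28.7
position: [0.6112, 0.0773, 0.0193]
ee_rot: [0.0, 0.0, 1.0, -0.0]
wrist_force: [1.0, -0.3, -0.7]
gripper_width: 0.639
```

```bash
python3 -m handwheel '[[[0.72,0,0,0.5,0,0,0],[1,0,0,0.5,0,0,0],[1,0,0,0.5,0,0,0],[1,0,0,0.5,0,0,0],[1,0,0,0.5,0,0,0],[1,0,0,-35,0,0,0],[1,0,0,-75,0,0,0],[1,0,0,-114,0,0,0]]]';python3 -m handwheel '[[[1,23,-38,0,0,0,0],[1,46,-76,0,0,0,0],[1,69,-114,0,0,0,0],[1,92,-152,0,0,0,0],[1,115,-190,0,0,0,0],[1,135,-225,0,0,0,0],[1,156,-261,0,0,0,0],[1,156,-261,0,0,0,0]]]'; python3 -m handwheel '[[[1,0,0,0,0,0,0],[1,0,0,0,0,0,0],[1,0,0,0,0,0,0],[1,0,0,0,0,0,0],[1,0,0,0,0,0,0],[1,0,0,0,0,0,0],[1,0,0,0,0,0,0],[1,0,0,0,0,0,0]]]'; python3 -c "
from h import *
from m1 import disc
s,im,d=shot('wrist','w10.png');print(s['position'],s['ee_rot'],s['wrist_force'])
print(disc('wrist',s,im,(278,205),'yellow',.014,.04,60))
s,im,d=shot('top','t10.png')
print(disc('top',s,im,(250,209),'green',.028,.06,24))
"
```

```text
t: 29.5
position: [0.6108, 0.0774, 0.1343]
ee_rot: [-0.0, 0.0, 1.0, 0.0]
wrist_force: [0.1, -0.0, -0.0]
gripper_width: 1.002
t: 30.3
position: [0.4532, -0.1871, 0.1334]
ee_rot: [-0.0, 0.003, 1.0, -0.001]
wrist_force: [0.6, -0.1, 0.6]
gripper_width: 0.998
t: 31.1
position: [0.455, -0.1835, 0.1332]
ee_rot: [-0.0, 0.0, 1.0, -0.0]
wrist_force: [-0.0, 0.1, 0.1]
gripper_width: 0.998
[ 0.45495724 -0.1835122   0.1331595 ] [-7.68913769e-06  3.41193510e-04  9.99999942e-01 -2.27539334e-05] [-0.01886924  0.12473155  0.07733613]
None
(array([0.6113, 0.0764]), 'D', np.float64(0.0554), 'exp', 0.06)
```

View pics/w10.png

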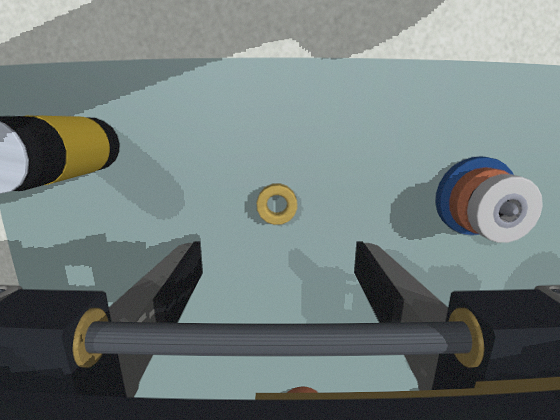

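The brass collar is at (277,204). The spray can at left (base about (112,145)) is clear of the gripper, and the blue stack at (505,208) looks sound.

```bash
sed -i "s/(abs(H-24)<8)&(S>150)/(abs(H-22)<9)\&(S>100)/" m1.py; python3 -c "
from h import *
from m1 import disc
s=bot.sense(); im=cv2.imread('pics/w10.png')[:,:,::-1].copy()
print(disc('wrist',s,im,(277,205),'yellow',.014,.04,45))"
python3 -m handwheel '[[[1,0,0,40,0,0,0],[1,0,0,70,0,0,0],[1,0,0,90,0,0,0],[1,0,0,100,0,0,0],[1,0,0,100,0,0,0],[1,0,0,100,0,0,0],[1,0,0,100,0,0,0],[1,0,0,100,0,0,0]]]'
```

```text
(array([ 0.4541, -0.1855]), 'D', np.float64(0.0396), 'exp', 0.04)
t: 32.0
position: [0.4558, -0.1842, 0.0344]
ee_rot: [0.001, 0.0, 1.0, -0.001]
wrist_force: [-1.2, -0.4, 0.1]
gripper_width: 0.999
```

Centre it (x −1, y −1.5), go down 27 and close.

```bash
python3 -m handwheel '[[[1,1,-1.5,14,0,0,0],[1,1,-1.5,23,0,0,0],[1,1,-1.5,27,0,0,0],[1,1,-1.5,27,0,0,0],[1,1,-1.5,27,0,0,0],[1,1,-1.5,27,0,0,0],[0.2,1,-1.5,27,0,0,0],[0.2,1,-1.5,27,0,0,0]]]'; python3 -m handwheel '[[[0.2,0,0,0,0,0,0],[0.2,0,0,0,0,0,0],[0.2,0,0,0,0,0,0],[0.2,0,0,0,0,0,0],[0.2,0,0,0,0,0,0],[0.2,0,0,0,0,0,0],[0.2,0,0,0,0,0,0],[0.2,0,0,0,0,0,0]]]'
```

```text
t: 32.8
position: [0.4541, -0.1852, 0.0064]
ee_rot: [0.0, 0.0, 1.0, -0.0]
wrist_force: [0.2, -0.6, 0.4]
gripper_width: 0.848
t: 33.6
position: [0.4539, -0.185, 0.0062]
ee_rot: [-0.0, 0.0, 1.0, 0.0]
wrist_force: [0.1, 1.3, 0.8]
gripper_width: 0.398
```

```bash
python3 -m handwheel '[[[0.2,0,0,-20,0,0,0],[0.2,0,0,-60,0,0,0],[0.2,-10,16,-102,0,0,0],[0.2,-34,56,-102,0,0,0],[0.2,-58,96,-102,0,0,0],[0.2,-82,136,-102,0,0,0],[0.2,-106,176,-102,0,0,0],[0.2,-130,216,-102,0,0,0]]]';python3 -m handwheel '[[[0.2,-20,32,0,0,0,0],[0.2,-27,45.5,0,0,0,0],[0.2,-27,45.5,0,0,0,0],[0.2,-27,45.5,0,0,0,0],[0.2,-27,45.5,0,0,0,0],[0.2,-27,45.5,0,0,0,0],[0.2,-27,45.5,0,0,0,0],[0.2,-27,45.5,0,0,0,0]]]'
python3 - <<'E'
import m1
from h import *
s,im,d=shot('wrist','w11.png');print(s['position'])
print(m1.disc('wrist',s,im,(278,259),'yellow',s['position'][2]-.0062+.014,.04,42))
print(m1.disc('wrist',s,im,(278,200),'green',.028,.06,90))
E
```

```text
t: 34.4
position: [0.5845, 0.0327, 0.1078]
ee_rot: [-0.0, 0.0, 1.0, -0.0]
wrist_force: [1.4, -0.5, -0.9]
gripper_width: 0.394
t: 35.2
position: [0.611, 0.0757, 0.1083]
ee_rot: [0.0, 0.001, 1.0, -0.0]
wrist_force: [-0.6, -0.0, -1.5]
gripper_width: 0.394
[0.61102923 0.07572299 0.10826879]
(array([0.6089, 0.0756]), 'D', np.float64(0.0443), 'exp', 0.04)
(array([0.611 , 0.0769]), 'D', np.float64(0.0588), 'exp', 0.06)
```

View pics/w11.png

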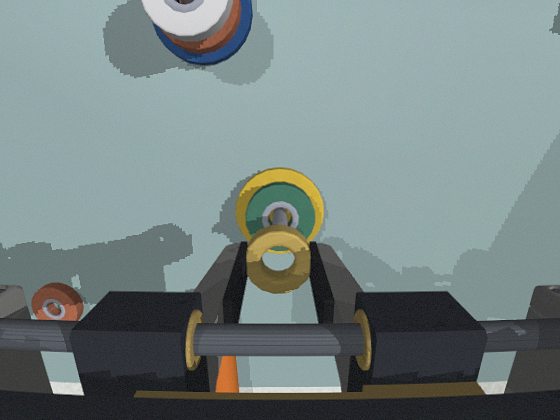

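The collar is flat at (279,259). Its rim fit is pulled by the yellow base behind, but its pixel centre agrees with a centred grasp. The green wheel is seated at (280,213). Lowering.

```bash
python3 -m handwheel '[[[0.2,-0.5,0.8,10,0,0,0],[0.2,-0.5,0.8,20,0,0,0],[0.2,-0.5,0.8,30,0,0,0],[0.2,-0.5,0.8,40,0,0,0],[0.2,-0.5,0.8,50,0,0,0],[0.2,-0.5,0.8,60,0,0,0],[0.2,-0.5,0.8,67,0,0,0],[0.2,-0.5,0.8,67,0,0,0]]]';python3 -m handwheel '[[[0.2,0,0,2,0,0,0],[0.2,0,0,4,0,0,0],[0.2,0,0,6,0,0,0],[0.2,0,0,7,0,0,0],[0.2,0,0,7,0,0,0],[0.2,0,0,7,0,0,0],[0.2,0,0,7,0,0,0],[0.2,0,0,7,0,0,0]]]'
```

```text
t: 36.05
position: [0.6106, 0.0772, 0.0396]
ee_rot: [-0.001, 0.0, 1.0, 0.0]
wrist_force: [0.7, 0.2, -1.8]
gripper_width: 0.397
t: 36.85
position: [0.6116, 0.0771, 0.0342]
ee_rot: [0.0, 0.0, 1.0, -0.0]
wrist_force: [-0.7, 0.4, -1.3]
gripper_width: 0.393
```

```bash
python3 -m handwheel '[[[0.5,0,0,0.6,0,0,0],[1,0,0,0.6,0,0,0],[1,0,0,0.6,0,0,0],[1,0,0,0.6,0,0,0],[1,0,0,0.6,0,0,0],[1,0,0,-35,0,0,0],[1,0,0,-75,0,0,0],[1,0,0,-115,0,0,0]]]';python3 -m handwheel '[[[1,20,-38,-20,0,0,0],[1,40,-76,-40,0,0,0],[1,60,-114,-60,0,0,0],[1,80,-150,-80,0,0,0],[1,100,-185,-90,0,0,0],[1,120,-220,-90,0,0,0],[1,120,-220,-90,0,0,0],[1,120,-220,-90,0,0,0]]]'
python3 - <<'E'
import m1
from h import *
s,im,d=shot('top','t12.png')
def zs(n,s,d,P,rad):  # median height of depth points near an axis
    v,u=np.mgrid[0:420,0:560]; ok=d.ravel()>0
    W=pts(n,s,np.c_[u.ravel(),v.ravel()][ok],d.ravel()[ok]); r=np.hypot(W[:,0]-P[0],W[:,1]-P[1])
    k=(r>rad[0])&(r<rad[1])&(W[:,2]>.003); Q=W[k]
    A=np.c_[Q[:,:2]-P,np.ones(len(Q))]; c=np.linalg.lstsq(A,Q[:,2],rcond=None)[0]
    return 'n',len(Q),'z med',np.median(Q[:,2]).round(4),'tilt',np.hypot(*c[:2]).round(3)
print('brass top(.042)',zs('top',s,d,(.611,.0764),(.011,.018)),'white top(.056)',zs('top',s,d,(.4474,.0155),(.012,.026)),'green top(.028)',zs('top',s,d,(.611,.0764),(.022,.028)))
print('brass',m1.disc('top',s,im,(249,206),'yellow',.042,.04,11))
w=im.copy();hsv=cv2.cvtColor(w,cv2.COLOR_RGB2HSV); w[hsv[...,1]>25]=(0,255,0)
print('white',m1.disc('top',s,w,(275,280),'white',.056,.06,24))
s2,im2,d2=shot('side')
a=cv2.resize(im[120:330,180:460],(560,420)); b=cv2.resize(im2[150:300,180:380],(560,420))
cv2.imwrite('pics/fin.png',cv2.resize(np.hstack([a,b]),(800,300))[:,:,::-1])
E
```

```text
t: 37.65
position: [0.6112, 0.0771, 0.1502]
ee_rot: [-0.001, 0.0, 1.0, 0.0]
wrist_force: [1.1, -0.6, 0.5]
gripper_width: 0.994
t: 38.45
position: [0.4913, -0.1431, 0.2392]
ee_rot: [0.0, 0.001, 1.0, 0.0]
wrist_force: [0.4, 0.4, -0.0]
gripper_width: 1.0
brass top(.042) ('n', 143, 'z med', np.float64(0.0413), 'tilt', np.float64(0.025)) white top(.056) ('n', 355, 'z med', np.float64(0.056), 'tilt', np.float64(0.004)) green top(.028) ('n', 171, 'z med', np.float64(0.0279), 'tilt', np.float64(0.064))
brass (array([0.6124, 0.0761]), 'D', np.float64(0.0383), 'exp', 0.04)
white (array([0.448 , 0.0155]), 'D', np.float64(0.058), 'exp', 0.06)
```

View pics/fin.png

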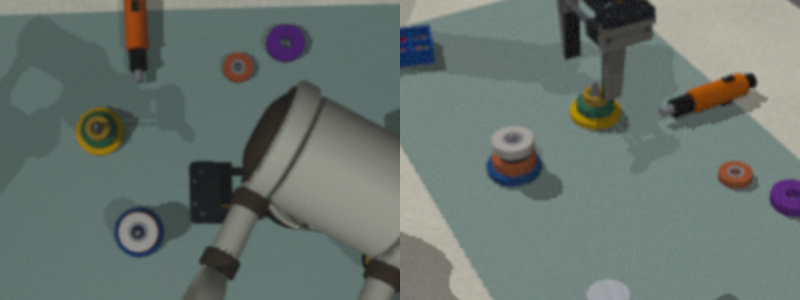

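Both stacks stand concentric and flat, in the top crop at (138,232) and (100,130) and in the side crop at (513,155) and (596,105). The measured heights fit, the gripper is clear and the bystanders are untouched. Handing in.

```bash
python3 -c "
from bench import bot
print(bot.job_done())"
```

```text
the job is handed in; nothing more can be done
None
```

Both wheel stacks are made up and the job is handed in at about 38.5 s of robot time; no verdict was reported. The blue stand holds the brown wheel, black spacer and white wheel. The yellow stand holds the green wheel and brass collar. Each part was held until it was within about 0.5 mm of its seat, then released.

**Last checks, from the top camera:**

| Part | Top height measured | Top height expected | Distance from spindle axis | Tilt |
|---|---|---|---|---|
| White wheel | 56.0 mm | 56 mm | about 1 mm | 0.004 rad |
| Brass collar | 41.3 mm | 42 mm | about 1.5 mm | 0.025 rad |
| Green wheel | 27.9 mm | 28 mm | under 1 mm | 0.064 rad |

- **Brown wheel and spacer:** I did not measure their heights at the end because they are covered. After they were placed, the brown wheel measured about 1 mm off the axis and the spacer about 1.5 mm. The white wheel's correct height supports both being seated.
- **Bystanders:** the rotary tool looked unmoved in the last picture. The box and can were mostly out of view there, but the gripper stayed clear of both throughout.

**Checks that disagreed:**
- The green wheel's tilt came from a narrow ring around the collar, so it is probably edge noise.
- Two rim fits of parts in the hand (spacer and collar) came out 4–8 mm too large because of the background behind them. I used hole and pixel centres for those instead.

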